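Release and open a latched reference-block tray

ROBOT

A 6-joint arm with a two-finger parallel gripper is mounted at the origin on the work surface. World frame = base frame: x ahead of the robot, y to its left, z up, the work surface at z = 0. Lengths are in m, angles in degrees, forces in N, time in s.
With the tool pointing down it reaches from about 0.375 to 0.9 m from the base axis. Payload 3.1 kg.
Tool frame: the origin (TCP) lies at the very end of the fingers, on their centre line; the grasp point (between the pads) lies grip_point_offset behind it (grip_point_offset is the distance from the TCP to the grasp point, in m); z points along the fingers, y is the line along which they close (so a half turn about z gives the same grasp; the last joint's range is limited). The gripper opens to 87 mm and grips with 3 to 60 N. Pads are 19 mm wide; open, the fingers measure 117 mm over their backs; the gripper's body (75 mm by 190 mm) begins 51 mm behind the grasp point.
Start: joints at [-87.405, 30.224, 82.088, -0, 67.689, -10.227], TCP at [0.139, -0.609, 0.223] pointing down, gripper open.
Joint ranges: [-176.69, 176.69], [-43.24, 126.21], [12.49, 139.97], [-82, 262], [0, 151.66], [-163.58, 163.58]. Speed limits (degrees/s): [159.86, 159.86, 180, 180, 180, 180].

INTERFACE

Orientations are given as a 3x3 rotation matrix whose columns are the frame's x, y, z axes.
In Python, from rig import * gives the robot as it stands.
- The arm moves only by the tool move_arm, never from a script. Its argument "increments" is a list of rows, each a list of 3 entries, a list of its own where there are three numbers: the shift along the tool's x, y, z in units of 30 mm (1.0 is 30 mm), then the turn, a rotation vector about the tool's x, y, z in units of 120 degrees (1.0 is 120 degrees), then the closure, from 0 (fully open) to 1 (shut). A call has 1 to 20 rows; each row shifts and turns the commanded pose from where the row before left it, along the tool's axes as they then stand; what a row does not reach is not made up. A row lasts 1/12 s, in which the tool goes at most 41.7 mm and 7.16 degrees, less where a joint would pass 70% of its speed; a pose out of reach is approached as far as the arm can. A call with a number of a shift or a turn outside -1 to 1 is refused whole. A call with a gripper value outside its range is refused whole. The fingers move at their own pace and stop on an object; the grip force is fixed at half the most. Time passes only in rows, so rows that do not move let the fingers close. It gives the time, the measured TCP pose, the force, the opening and the grip force at its end, in the units of the state.
- read_state(): the state, without advancing time (a new reading comes with each control period).
- capture(name): name is "scene" or "side" or "wrist"; returns a dict with "img" (400x640x3 uint8, red, green, blue), "mtx" (3x3 intrinsics, pixels), "eye" and "rotation" of the camera in the world. Camera axes: x right, y down, z forward; pixel columns grow to the right and rows downward; lengths in m; the calibration is good to about 2 mm. A picture is of the moment at which its call begins. There is no depth.
- hand_in(): hands the job in; it is judged then, once.
Trained networks look in a picture, given as the dict that the camera call returned (one of the last four; its "shot" number tells which), for a name from the list of things; names that differ only in an ending like _2 or _b are one class to them, and where a whole thing is asked for, a point or a joint stands for the part that bears it (a point fixed in the world has none). Each returns a list of dicts, best first, with "confidence" (0 to 1); they miss things now and then, are a little off and sometimes report something else, mostly with a low value. They report only what shows in the picture. A call takes as long as a camera call. They do not tell look-alikes from the thing itself.
- search_frame(picture, label): "extent" ([left, top, right, bottom] as shares, 0 to 1, of the picture: columns of its width, rows of its height, round what is visible of it).
- pinpoint(picture, label): "xy" ([column, row] as shares, 0 to 1, of the picture: columns of its width, rows of its height: a listed point, or the origin of a listed thing).
The state is a dict: "time_s": time; "joint_positions": joint angles; "qvel": joint speeds; "tau": joint torques, N m; "position": TCP position; "tcp_rot": TCP orientation; "force": force on the tool from outside, world axes, zero at the start; "moment": the same for the moment, N m; "opening": opening from 0.0 (shut) to 1.0 (fully open); "grasp_force": force on a finger pad.
Only numpy, scipy, OpenCV 4.12 (cv2) and the standard library are available. Lean on these libraries where they do the work, as an engineer would, in place of code of your own. Each camera call takes 0.05 s, during which the arm holds its last target. There are 200 camera calls.

TASK

The reference-block tray of the bench unit is locked by a hidden spring latch. Take the release pin from its stand, feel for the small access hole in the unit's top with its thin end and push the latch gently down until the tray springs free. Then put the pin back in its stand, draw the tray all the way out and let go, leaving the other things where they are.

Things in the scene. Friction and masses are not known exactly. Their poses are not given: they have to be found in the camera images.
- unit: grey metal bench unit, 140 (x) x 160 (y) x 80 mm high, fixed, flat on the table; origin at the centre of its underside; its front, with the tray, looks along its own -x. Display and keys lie flat on top; only the access plate stands up, by 4 mm. Pressing the pin on the unit, plate or latch with more than 16 N damages it
- hole (a point): nominal centre of the access hole, 84 mm above the table on the face of a 36 x 36 x 4 mm bare-metal plate, at x +40, y +20 mm from the unit's centre; axes as the unit's, z up. The plate was fitted with play: the true hole is up to 5 mm off along x and along y, either way; find it by feel or sight. The plate does not shift. Hole 7.2 mm across, straight down
- latch (a point): nominal centre of the hidden latch pad under the hole, a flat disc 22 mm across, fixed point 25 mm below the plate's face; the real pad lies 18 to 32 mm below the face, differing each time. It is sprung: about 4 N to start moving plus 0.8 N per mm; the latch lets go after about 5 mm of travel, hard stop at 8 mm
- tray (a joint): how far the tray stands out, m: 0 shut, about 0.024 once tripped (a spring pushes it there within about 0.5 s), 0.060 at its outer stop. It slides along the unit's -x, drags with about 1 N plus 30 N per m/s, stays where left. While latched it cannot be pulled out; once tripped, the pin may be withdrawn and the tray stays out
- tray_handle (a point): centre of the tray's bar handle: level steel bar 80 mm long along the unit's y, 10 mm thick in x, 12 mm high, its centre 55 mm above the table, 40 mm in front of the tray's front panel, joined to it by two posts at y = +-34 mm; moves with the tray; axes as the unit's
- pin: loose release pin, 60 g, upright in its stand; origin at its lower tip, z up along it. Steel rod 5 mm thick, 65 mm long, flat-ended; then a collar 24 mm across, 4 mm thick (65 to 69 mm); then a black square handle 16 x 16 mm (69 to 115 mm); x and y are square to the handle's flats
- stand: fixed grey plastic block, 60 x 60 x 72 mm high, origin at the centre of its underside; in its top a central hole 13 mm across and 69 mm deep; the pin's collar rests on its top, the tip then 7 mm above the table. It stands on the robot's left or right, changing places with the probe
- probe: impact hardness probe standing upright on its round foot, black, 64 mm across at the foot, 138 mm tall; origin at the centre of its underside. A bystander, loose
- bar_a: dark steel test bar, 150 x 12 x 20 mm, lying along its x; origin under its centre. A bystander, loose
- bar_b: dark steel test bar, like bar_a, on the other side of the unit. A bystander, loose
- mug: white mug, 76 mm across, 85 mm tall; origin at the centre of its underside. A bystander, loose
- ref_block: dark steel reference block, a squat cylinder 68 mm across, 40 mm tall; origin at the centre of its underside. A bystander, loose
- blue_case: flat blue plastic case, 130 x 85 x 26 mm; origin under its centre. A bystander, loose
Mind the look-alikes: they are no part of the job. There is more than one size of the unit; the one meant has the size given above.

How it is judged:
By the outcome, as a careful person would: the job done as asked, in the order asked, and still so for the second after the job is handed in, with the robot touching nothing.
It also fails if it takes over 72 s, if anything falls off the work surface, if the arm or the gripper's body presses on something with over 40 N, if the wrist force passes 120 N, or if a joint passes its speed limit or range.

## Working session

There is one attempt and no reset: what is moved stays moved. The work goes in short steps, Python scripts to look and compute and a tool call to move; the robot and the scene stay as the last step left them, time stands still between calls to the robot, and variables do not carry over. Pictures are saved under pics/ and viewed, at most 10 in all, crops included, and the job is handed in when it is done.

Besides the shell and the picture viewer there is one more tool, called after "Emit:" as name(argument=value, ...), one argument or row to a line, values as JSON. move_arm: Moves the arm, as the interface text tells. Its arguments: {"type":"object","properties":{"increments":{"type":"array"}},"required":["increments"]}

```bash
mkdir -p pics; ls
cat > h.py <<'E'
from rig import *
import numpy as np, cv2
def save(c,n,crop=None,s=1):
    im=c["img"]
    if crop: l,t,r,b=crop; im=im[t:b,l:r]
    im=cv2.resize(im,None,fx=s,fy=s,interpolation=cv2.INTER_CUBIC)
    cv2.imwrite("pics/"+n,im[:,:,::-1])
def ray(c,px):
    d=np.linalg.inv(c["mtx"])@np.array([px[0],px[1],1.]); return np.array(c["eye"]),np.array(c["rotation"])@d
def onz(c,px,z):
    e,d=ray(c,px); return e+d*(z-e[2])/d[2]
def proj(c,p):
    q=c["mtx"]@(np.array(c["rotation"]).T@(np.array(p)-c["eye"])); return q[:2]/q[2]
E
python3 - <<'E'
from h import *
s=read_state(); print({k:np.round(v,3).tolist() for k,v in s.items()}); 
try: print(grip_point_offset)
except Exception as e: print(e)
for n in ["scene","side"]:
    c=capture(n); save(c,n+"0.png",s=1.25); print(n,np.round(c["eye"],3),np.round(c["rotation"],3).tolist(),c["mtx"].tolist())
    for l in ["unit","stand","pin","hole","tray_handle","probe"]:
        for f,k in ((search_frame,"extent"),(pinpoint,"xy")):
            r=f(c,l); print(l,k,[(np.round(np.array(q[k])*([640,400]*(len(q[k])//2))).astype(int).tolist(),round(q["confidence"],2)) for q in r[:4]])
E
```

```text
pics
{'time_s': 0.0, 'joint_positions': [-87.404, 30.28, 82.157, -0.0, 67.688, -10.228], 'qvel': [-0.011, -0.07, -0.022, -0.008, -0.058, -0.19], 'tau': [0.0, -44.005, -17.659, 0.063, 0.058, -0.0], 'position': [0.139, -0.609, 0.222], 'tcp_rot': [[0.975, 0.222, -0.0], [0.222, -0.975, 0.002], [0.0, -0.002, -1.0]], 'force': [-1.178, 0.094, 0.517], 'moment': [0.034, 0.012, 0.017], 'grasp_force': 0.0, 'opening': 0.999}
0.0187
scene [ 1.161 -0.82   0.983] [[0.831, 0.388, -0.398], [0.555, -0.559, 0.616], [0.016, -0.733, -0.68]] [[451.86192355909736, 0.0, 323.32154644290915], [0.0, 451.86192355909736, 207.01051332331468], [0.0, 0.0, 1.0]]
unit extent [([378, 209, 431, 253], 0.97), ([271, 193, 347, 262], 0.81), ([285, 161, 336, 200], 0.79)]
unit xy [([310, 186], 0.9), ([404, 236], 0.85), ([313, 237], 0.84)]
stand extent [([313, 135, 336, 166], 0.62)]
stand xy []
pin extent [([325, 128, 328, 146], 0.41)]
pin xy []
hole extent [([379, 205, 436, 252], 0.86), ([267, 194, 348, 263], 0.61), ([286, 162, 334, 201], 0.56)]
hole xy [([319, 173], 0.83), ([421, 222], 0.76), ([327, 218], 0.59)]
tray_handle
[... 646 characters left out ...]
([305, 307, 347, 360], 0.89), ([354, 181, 396, 228], 0.31), ([205, 317, 242, 358], 0.15)]
stand xy [([323, 342], 0.57)]
pin extent [([319, 307, 331, 325], 0.66), ([434, 145, 468, 195], 0.31)]
pin xy [([324, 340], 0.7)]
hole extent [([212, 173, 271, 221], 0.98), ([307, 155, 398, 230], 0.74), ([317, 234, 386, 303], 0.67)]
hole xy [([337, 254], 0.91), ([227, 187], 0.85), ([330, 181], 0.64)]
tray_handle extent [([236, 190, 274, 218], 0.66), ([350, 260, 388, 295], 0.65), ([355, 178, 397, 225], 0.56)]
tray_handle xy [([263, 207], 0.71), ([385, 204], 0.62), ([378, 281], 0.57)]
probe extent [([435, 142, 465, 192], 0.63), ([354, 180, 394, 227], 0.34)]
probe xy [([448, 184], 0.76), ([382, 173], 0.54)]
```

View pics/scene0.png

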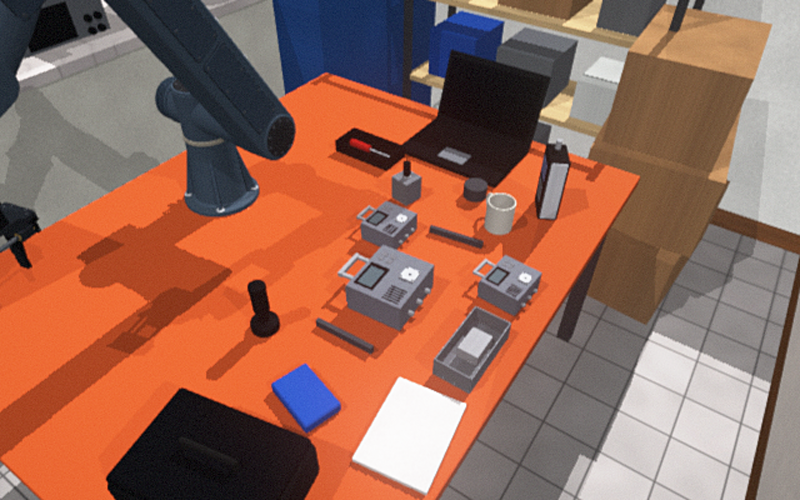

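View pics/side0.png

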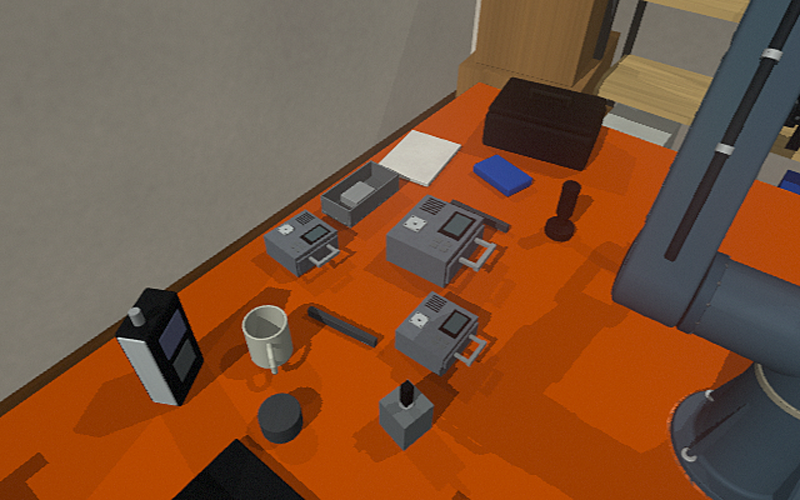

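Run:
```python
from h import *
c=capture("scene"); d=capture("side")
print("scene units",[np.round(onz(c,p,0),3).tolist() for p in [(310,186),(404,236),(313,237)]])
print("side units",[np.round(onz(d,p,0),3).tolist() for p in [(351,272),(242,200),(346,202)]])
print("scene holes",[np.round(onz(c,p,.084),3).tolist() for p in [(319,173),(421,222),(327,218)]])
print("side holes",[np.round(onz(d,p,.084),3).tolist() for p in [(337,254),(227,187),(330,181)]])
print("handle",[np.round(onz(c,p,.055),3).tolist() for p in [(289,167),(383,214),(280,209)]])
print("handle side",[np.round(onz(d,p,.055),3).tolist() for p in [(378,281),(263,207),(385,204)]])
print("stand",onz(d,(323,342),0),onz(d,(324,340),.007),"probe",onz(c,(212,259),0),onz(d,(448,184),0))
```

```text
scene units [[0.491, 0.131, 0.0], [0.856, 0.102, 0.0], [0.633, -0.057, 0.0]]
side units [[0.496, 0.119, 0.0], [0.863, 0.108, 0.0], [0.638, -0.062, -0.0]]
scene holes [[0.535, 0.119, 0.084], [0.897, 0.1, 0.084], [0.669, -0.038, 0.084]]
side holes [[0.516, 0.153, 0.084], [0.858, 0.153, 0.084], [0.669, -0.027, 0.084]]
handle [[0.415, 0.118, 0.055], [0.781, 0.096, 0.055], [0.516, -0.061, 0.055]]
handle side [[0.418, 0.138, 0.055], [0.76, 0.129, 0.055], [0.528, -0.071, 0.055]]
stand [0.4421803  0.29681916 0.        ] [0.44112904 0.29511356 0.007     ] probe [ 0.4466267  -0.28962493  0.        ] [ 0.45278488 -0.30323825  0.        ]
```

Scene picture: three grey units at (388,225), (390,285) and (509,283). The middle one, largest, whose hole and handle agree in both views at 84/55 mm height, with a bar on each side, is the 140×160×80 unit at about (0.636,-0.06). In the side picture it is at (437,238). The other two are the small look-alikes. The black rods are the pin in its stand (scene (407,180), side (406,405)) and the probe (scene (262,310)). So the stand is on the robot's left, at about (0.442,0.296). Next is a close look at the unit on the way.

Emit:
move_arm(
  increments=[
    [[0.92, -0.645, -0.2], [0, 0, 0], 0],
    [[0.92, -0.645, -0.2], [0, 0, 0], 0],
    [[0.92, -0.645, -0.2], [0, 0, 0], 0],
    [[0.92, -0.645, -0.2], [0, 0, 0], 0],
    [[0.92, -0.645, -0.2], [0, 0, 0], 0],
    [[0.92, -0.645, -0.2], [0, 0, 0], 0],
    [[0.92, -0.645, -0.2], [0, 0, 0], 0],
    [[0.92, -0.645, -0.2], [0, 0, 0], 0],
    [[0.92, -0.645, -0.2], [0, 0, 0], 0],
    [[0.92, -0.645, -0.2], [0, 0, 0], 0],
    [[0.92, -0.645, -0.2], [0, 0, 0], 0],
    [[0.92, -0.645, -0.2], [0, 0, 0], 0],
    [[0.92, -0.645, -0.2], [0, 0, 0], 0],
    [[0.92, -0.645, -0.2], [0, 0, 0], 0],
    [[0.92, -0.645, -0.2], [0, 0, 0], 0],
    [[0.92, -0.645, -0.2], [0, 0, 0], 0],
    [[0.92, -0.645, -0.2], [0, 0, 0], 0],
    [[0.92, -0.645, -0.2], [0, 0, 0], 0],
    [[0.92, -0.645, -0.2], [0, 0, 0], 0],
    [[0.92, -0.645, -0.2], [0, 0, 0], 0],
  ],
)

```text
time_s: 3.07
position: [0.5919, -0.108, 0.343]
tcp_rot: [[0.975, 0.222, 0.0], [0.222, -0.975, -0.0], [0.0, 0.0, -1.0]]
force: [-1.0, -0.5, -0.0]
opening: 1.0
grasp_force: 0.0
```

Emit:
move_arm(
  increments=[
    [[0, 0, 0], [0, 0, -0.058], 0],
    [[0, 0, 0], [0, 0, -0.058], 0],
    [[0, 0, 0], [0, 0, -0.058], 0],
    [[0, 0, 0], [0, 0, -0.058], 0],
    [[0, 0, 0], [0, 0, -0.058], 0],
    [[0, 0, 0], [0, 0, -0.058], 0],
    [[0, 0, 0], [0, 0, -0.058], 0],
    [[0, 0, 0], [0, 0, -0.058], 0],
    [[0, 0, 0], [0, 0, -0.058], 0],
    [[0, 0, 0], [0, 0, -0.058], 0],
    [[0, 0, 0], [0, 0, -0.058], 0],
  ],
)

```text
time_s: 3.98
position: [0.591, -0.1095, 0.3425]
tcp_rot: [[0.005, 1.0, -0.0], [1.0, -0.005, 0.0], [0.0, -0.0, -1.0]]
force: [-0.5, 0.8, 0.2]
opening: 0.996
grasp_force: 0.0
```

Run:
```python
from h import *
s=read_state(); print({k:np.round(s[k],3).tolist() for k in ["time_s","joint_positions","position","tcp_rot","force"]})
c=capture("wrist"); save(c,"w1.png",s=1.25); print(np.round(c["eye"],3),np.round(c["rotation"],3).tolist(),c["mtx"].tolist())
for l in ["unit","hole","tray_handle","pin","stand"]:
    r=pinpoint(c,l); print(l,[(np.round(np.array(q["xy"])*[640,400]).tolist(),round(q["confidence"],2)) for q in r[:3]])
```

```text
{'time_s': 3.983, 'joint_positions': [-21.139, 22.022, 76.567, 0.002, 81.42, -20.865], 'position': [0.591, -0.109, 0.343], 'tcp_rot': [[0.005, 1.0, -0.0], [1.0, -0.005, 0.0], [0.0, -0.0, -1.0]], 'force': [-0.486, 0.784, 0.158]}
[ 0.592 -0.04   0.506] [[1.0, -0.004, -0.0], [-0.004, -0.967, -0.254], [0.001, 0.254, -0.967]] [[283.0426813171582, 0.0, 316.1053726931573], [0.0, 283.0426813171582, 201.835850801109], [0.0, 0.0, 1.0]]
unit [([256.0, 16.0], 0.94), ([485.0, 27.0], 0.88), ([340.0, 138.0], 0.73)]
hole [([529.0, 2.0], 0.65), ([374.0, 125.0], 0.62)]
tray_handle [([269.0, 146.0], 0.92), ([444.0, 12.0], 0.84), ([195.0, 8.0], 0.63)]
pin []
stand [([374.0, 126.0], 0.18)]
```

View pics/w1.png

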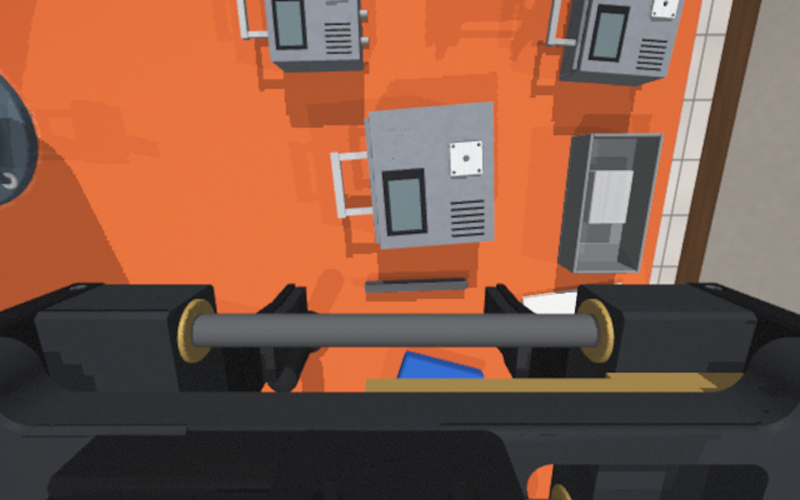

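The wrist picture shows the big unit (432,175). Its plate is at (466,158) with the hole dot in the middle, and its handle is at (338,185). The small look-alikes are at the top edge. Going on to the stand.

Emit:
move_arm(
  increments=[
    [[0.86, -0.445, 0.12], [0, 0, 0], 0],
    [[0.86, -0.445, 0.12], [0, 0, 0], 0],
    [[0.86, -0.445, 0.12], [0, 0, 0], 0],
    [[0.86, -0.445, 0.12], [0, 0, 0], 0],
    [[0.86, -0.445, 0.12], [0, 0, 0], 0],
    [[0.86, -0.445, 0.12], [0, 0, 0], 0],
    [[0.86, -0.445, 0.12], [0, 0, 0], 0],
    [[0.86, -0.445, 0.12], [0, 0, 0], 0],
    [[0.86, -0.445, 0.12], [0, 0, 0], 0],
    [[0.86, -0.445, 0.12], [0, 0, 0], 0],
    [[0.86, -0.445, 0.12], [0, 0, 0], 0],
    [[0.86, -0.445, 0.12], [0, 0, 0], 0],
    [[0, 0, 0], [0, 0, 0], 0],
  ],
)

```text
time_s: 5.37
position: [0.4309, 0.2052, 0.2988]
tcp_rot: [[0.008, 1.0, -0.003], [1.0, -0.008, 0.002], [0.002, -0.003, -1.0]]
force: [0.3, -0.0, 0.1]
opening: 0.999
grasp_force: 0.0
```

Run:
```python
from h import *
s=read_state(); print({k:np.round(s[k],4).tolist() for k in ["time_s","joint_positions","position"]})
c=capture("wrist"); print(np.round(c["eye"],3))
for l in ["pin","stand"]:
    r=pinpoint(c,l); print(l,[(np.round(np.array(q["xy"])*[640,400]).tolist(),round(q["confidence"],2),onz(c,np.array(q["xy"])*[640,400],0).round(3)) for q in r[:3]])
p=proj(c,(0.442,0.296,0.09)); print(p)
l,t=[int(v) for v in p-[60,50]]; t=max(t,0);l=max(l,0); print(l,t)
save(c,"w2.png",(l,t,l+130,t+110),5)
```

```text
{'time_s': 5.3667, 'joint_positions': [11.9206, 13.4009, 96.726, 0.1491, 70.0326, 12.3169], 'position': [0.4309, 0.2052, 0.2988]}
[0.433 0.275 0.463]
pin [([322.0, 115.0], 0.75, array([0.441, 0.294, 0.   ])), ([437.0, 27.0], 0.31, array([0.609, 0.416, 0.   ]))]
stand [([326.0, 116.0], 0.93, array([0.447, 0.292, 0.   ]))]
[323.89783129 110.20315687]
263 60
```

View pics/w2.png

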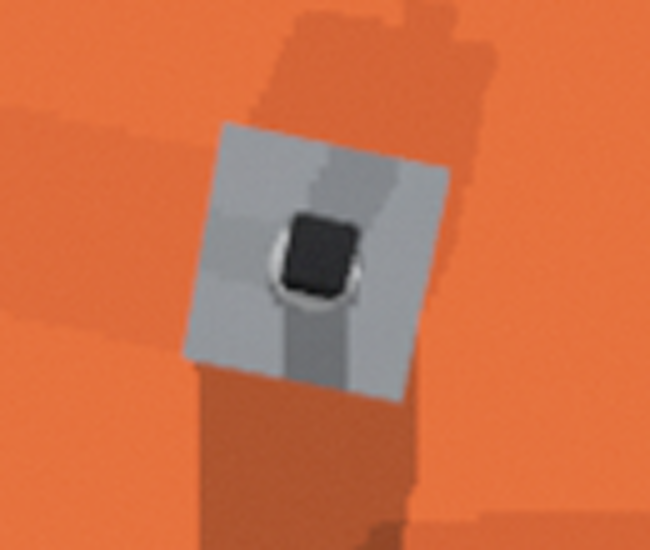

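The crop shows the grey stand, corners (226,123), (450,167), (406,402), (184,358), with the pin's black square handle on top at about (320,255). Both are turned about -11°.

Run:
```python
from h import *
c=capture("wrist"); o=np.array([263,60])
f=lambda q,z: np.array([onz(c,np.array(p)/5+o-0.4,z) for p in q])
P=f([(226,123),(450,167),(406,402),(184,358)],.072); print(P.mean(0).round(4),[np.linalg.norm(P[i]-P[i-1]).round(4) for i in range(4)])
an=lambda P:[np.degrees(np.arctan2(*(P[j]-P[i])[1::-1])).round(1) for i,j in ((0,1),(3,2),(3,0),(2,1))]
print(an(P))
H=f([(293,212),(360,223),(345,302),(281,291)],.122);print(H.mean(0).round(4),an(H),[np.linalg.norm(H[i]-H[i-1]).round(4) for i in range(4)])
s=read_state();R=np.array(s["tcp_rot"])
t=np.array([*P.mean(0)[:2],.14]); print((R.T@(t-s["position"])/.03).round(3))
```

```text
[0.45  0.29  0.072] [np.float64(0.0599), np.float64(0.0591), np.float64(0.0605), np.float64(0.061)]
[np.float64(-10.9), np.float64(-11.5), np.float64(78.2), np.float64(80.0)]
[0.449  0.2893 0.122 ] [np.float64(-9.4), np.float64(-9.9), np.float64(80.6), np.float64(79.0)] [np.float64(0.0175), np.float64(0.0155), np.float64(0.0176), np.float64(0.015)]
[2.965 0.462 5.321]
```

Emit:
move_arm(
  increments=[
    [[0.59, 0.087, 0.4], [0, 0, 0], 0],
    [[0.59, 0.087, 0.4], [0, 0, 0], 0],
    [[0.59, 0.087, 0.4], [0, 0, 0], 0],
    [[0.59, 0.087, 0.4], [0, 0, 0], 0],
    [[0.59, 0.087, 0.4], [0, 0, 0], 0],
    [[0, 0, 0.3], [0, 0, 0.042], 0],
    [[0, 0, 0.3], [0, 0, 0.042], 0],
    [[0, 0, 0.8], [0, 0, 0], 0],
    [[0, 0, 0.8], [0, 0, 0], 0],
    [[0, 0, 0.8], [0, 0, 0], 0],
    [[0, 0, 0.8], [0, 0, 0], 0],
    [[0, 0, 0.8], [0, 0, 0], 0],
    [[0, 0, 0.4], [0, 0, 0], 0],
    [[0, 0, 0.2], [0, 0, 0], 0],
    [[0, 0, 0], [0, 0, 0], 0],
    [[0, 0, 0], [0, 0, 0], 0],
  ],
)

```text
time_s: 6.9
position: [0.4494, 0.2897, 0.0836]
tcp_rot: [[0.187, 0.982, 0.001], [0.982, -0.187, 0.0], [0.0, 0.001, -1.0]]
force: [-0.4, -0.7, -0.2]
opening: 0.998
grasp_force: 0.0
```

Run:
```python
from h import *
s=read_state();R=np.array(s["tcp_rot"]);print(np.round(s["joint_positions"],2))
t=np.array([.4493,.2896,.083]); print((R.T@(t-s["position"])/.03).round(3),np.degrees(np.arctan2(R[1,0],R[0,0])))
```

```text
[ 2.0820e+01  3.5340e+01  1.0183e+02 -1.0000e-02  4.2790e+01  3.1610e+01]
[-0.002 -0.002  0.02 ] 79.21569925821271
```

Emit:
move_arm(
  increments=[
    [[0, 0, 0], [0, 0, 0], 1],
    [[0, 0, 0], [0, 0, 0], 1],
    [[0, 0, 0], [0, 0, 0], 1],
    [[0, 0, 0], [0, 0, 0], 1],
    [[0, 0, 0], [0, 0, 0], 1],
    [[0, 0, 0], [0, 0, 0], 1],
    [[0, 0, 0], [0, 0, 0], 1],
    [[0, 0, 0], [0, 0, 0], 1],
    [[0, 0, 0], [0, 0, 0], 1],
    [[0, 0, 0], [0, 0, 0], 1],
  ],
)

```text
time_s: 7.73
position: [0.4481, 0.2902, 0.0833]
tcp_rot: [[0.186, 0.983, -0.0], [0.983, -0.186, -0.0], [-0.0, -0.0, -1.0]]
force: [0.5, 0.7, 0.2]
opening: 0.324
grasp_force: 0.0
```

Emit:
move_arm(
  increments=[
    [[0, 0, 0], [0, 0, 0], 1],
    [[0, 0, 0], [0, 0, 0], 1],
    [[0, 0, 0], [0, 0, 0], 1],
    [[0, 0, 0], [0, 0, 0], 1],
    [[0, 0, 0], [0, 0, 0], 1],
  ],
)

```text
time_s: 8.15
position: [0.4467, 0.2901, 0.0832]
tcp_rot: [[0.186, 0.983, -0.003], [0.983, -0.186, -0.0], [-0.001, -0.003, -1.0]]
force: [-5.0, 0.5, 4.0]
opening: 0.181
grasp_force: 30.0
```

Emit:
move_arm(
  increments=[
    [[0, 0, 0], [0, 0, 0], 1],
    [[0, 0, -0.1], [0, 0, 0], 1],
    [[0, 0, -0.2], [0, 0, 0], 1],
    [[0, 0, -0.4], [0, 0, 0], 1],
    [[0, 0, -0.6], [0, 0, 0], 1],
    [[0, 0, -0.6], [0, 0, 0], 1],
    [[0, 0, -0.7], [0, 0, 0], 1],
    [[0, 0, -0.7], [0, 0, 0], 1],
    [[0, 0, -0.5], [0, 0, 0], 1],
    [[0, 0, -0.3], [0, 0, 0], 1],
    [[0, 0, 0], [0, 0, 0], 1],
  ],
)

```text
time_s: 9.07
position: [0.4511, 0.2907, 0.2091]
tcp_rot: [[0.186, 0.983, 0.008], [0.983, -0.186, 0.002], [0.004, 0.007, -1.0]]
force: [-0.6, 2.0, 0.2]
opening: 0.179
grasp_force: 30.0
```

Run:
```python
from h import *
s=read_state();print({k:np.round(s[k],4).tolist() for k in ["time_s","joint_positions","position","force","opening","grasp_force"]})
R=np.array(s["tcp_rot"]);
import pickle
out=np.zeros((400,660,3),np.uint8)
for i,n in enumerate(["scene","side"]):
    c=capture(n); p=proj(c,np.array(s["position"])-[0,0,.03]); l,t=[int(v) for v in p-[32,38]]; print(n,l,t,proj(c,np.array(s["position"])-[0,0,.076]))
    cr=cv2.resize(c["img"][t:t+80,l:l+66],None,fx=5,fy=5,interpolation=cv2.INTER_CUBIC); out[:cr.shape[0],330*i:330*i+cr.shape[1]]=cr
cv2.imwrite("pics/lift.png",out[:,:,::-1])
```

```text
{'time_s': 9.0667, 'joint_positions': [20.8875, 24.2544, 95.9628, -0.0451, 59.3184, 31.6147], 'position': [0.4511, 0.2907, 0.2091], 'force': [-0.6116, 2.0142, 0.1956], 'opening': 0.179, 'grasp_force': 29.9976}
scene 295 77 [327.11436048 127.13885922]
side 291 249 [322.7399119  301.55508789]
```

View pics/lift.png

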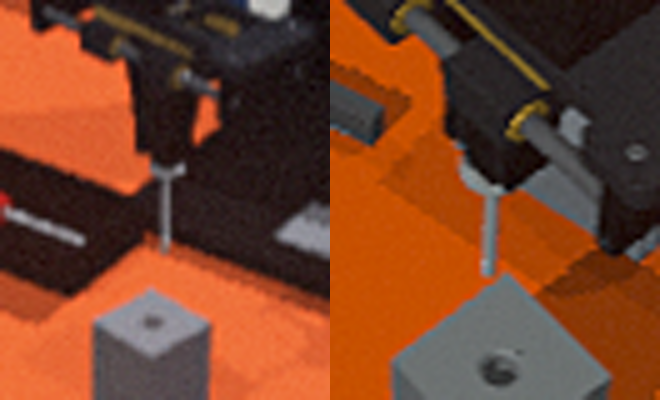

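Crop: the pin is held straight, its tip at (165,250) in the scene half and (488,272) in the side half, and the stand's empty hole is at (152,322) and (498,370). On to the plate.

Emit:
move_arm(
  increments=[
    [[-0.4, 0.4, 0], [0, 0, 0], 1],
    [[-0.768, 0.768, 0], [0, 0, 0], 1],
    [[-0.768, 0.768, 0], [0, 0, 0], 1],
    [[-0.768, 0.768, 0], [0, 0, 0], 1],
    [[-0.768, 0.768, 0], [0, 0, 0], 1],
    [[-0.768, 0.768, 0], [0, 0, 0], 1],
    [[-0.768, 0.768, 0], [0, 0, 0], 1],
    [[-0.768, 0.768, 0], [0, 0, 0], 1],
    [[-0.768, 0.768, 0], [0, 0, 0], 1],
    [[-0.768, 0.768, 0], [0, 0, 0], 1],
    [[-0.768, 0.768, 0], [0, 0, 0], 1],
    [[-0.768, 0.768, 0], [0, 0, 0], 1],
    [[-0.4, 0.4, 0], [0, 0, 0], 1],
    [[0, 0, 0.2], [0, 0, 0], 1],
    [[0, 0, 0.2], [0, 0, 0], 1],
    [[0, 0, 0], [0, 0, 0], 1],
    [[0, 0, 0], [0, 0, 0], 1],
  ],
)

```text
time_s: 10.58
position: [0.6675, -0.0325, 0.1925]
tcp_rot: [[0.184, 0.983, -0.004], [0.983, -0.184, 0.001], [0.0, -0.004, -1.0]]
force: [-1.2, 0.1, -0.1]
opening: 0.182
grasp_force: 30.0
```

Run:
```python
from h import *
s=read_state();print({k:np.round(s[k],4).tolist() for k in ["time_s","joint_positions","position","force","opening","grasp_force"]})
R=np.array(s["tcp_rot"]); c=capture("wrist")
print("tip pred",proj(c,np.array(s["position"])+R[:,2]*.0763),proj(c,np.array(s["position"])+R[:,2]*.012))
for l in ["hole","tray_handle","unit"]:
  print(l,[((np.array(q["xy"])*[640,400]).round(1).tolist(),round(q["confidence"],2)) for q in pinpoint(c,l)[:3]])
q=proj(c,(.669,-.033,.084));print(q); l,t=[int(v) for v in q-[70,60]]; print(l,t)
save(c,"plate.png",(l,t,l+150,t+120),5)
cv2.imwrite("pics/full.png",c["img"][:,:,::-1]);np.savez("plate.npz",**{k:c[k] for k in("img","mtx","eye","rotation")})
```

```text
{'time_s': 10.5833, 'joint_positions': [-12.3527, 35.5273, 76.8698, 0.0173, 67.8564, -1.7318], 'position': [0.6675, -0.0325, 0.1925], 'force': [-1.1642, 0.107, -0.0529], 'opening': 0.1818, 'grasp_force': 29.9977}
tip pred [314.82406236 209.21969219] [314.53598097 236.32318539]
hole [([134.5, 44.2], 0.74), ([323.2, 203.4], 0.55)]
tray_handle [([52.1, 88.2], 0.94), ([396.8, 20.7], 0.79)]
unit [([148.9, 80.5], 0.79), ([297.5, 209.7], 0.76), ([461.4, 28.3], 0.74)]
[316.97151679 200.43510252]
246 140
```

View pics/plate.png

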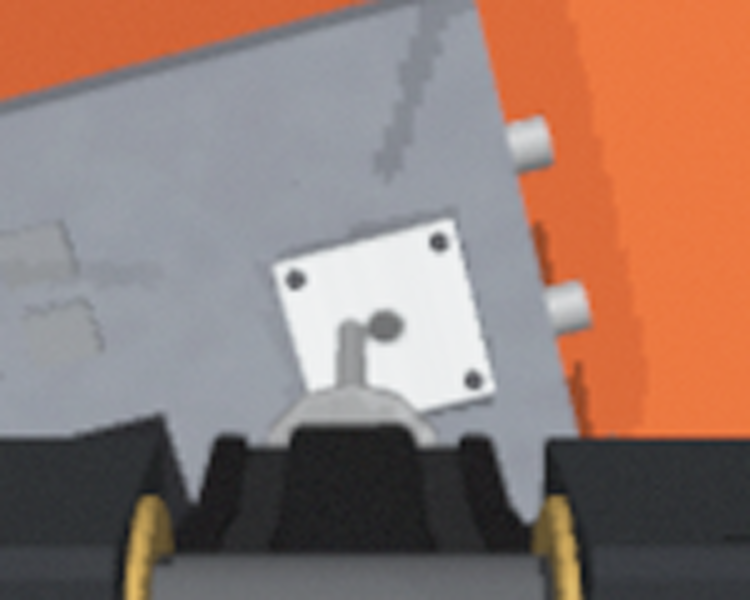

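Crop: the hole is at (385,325) on the white plate, and the pin tip is at (350,325), just left of it and about 30 mm higher. Lowering for a near-contact relative look.

Emit:
move_arm(
  increments=[
    [[0, 0, 0.3], [0, 0, 0], 1],
    [[0, 0, 0.3], [0, 0, 0], 1],
    [[0, 0, 0.2], [0, 0, 0], 1],
    [[0, 0, 0.13], [0, 0, 0], 1],
    [[0, 0, 0], [0, 0, 0], 1],
    [[0, 0, 0], [0, 0, 0], 1],
  ],
)

```text
time_s: 11.28
position: [0.6691, -0.034, 0.1658]
tcp_rot: [[0.186, 0.983, -0.001], [0.983, -0.186, 0.0], [0.0, -0.001, -1.0]]
force: [0.4, 0.6, -1.3]
opening: 0.18
grasp_force: 30.0
```

Run:
```python
from h import *
s=read_state();print({k:np.round(s[k],4).tolist() for k in ["time_s","position","force","tcp_rot"]})
R=np.array(s["tcp_rot"]); c=capture("wrist")
print("tip pred",proj(c,np.array(s["position"])+R[:,2]*.0763))
q=proj(c,(.669,-.033,.084));print(q); l,t=[int(v) for v in q-[45,40]]; print(l,t)
save(c,"plate2.png",(l,t,l+90,t+70),8)
```

```text
{'time_s': 11.2833, 'position': [0.6691, -0.034, 0.1658], 'force': [0.4098, 0.5812, -1.3467], 'tcp_rot': [[0.1857, 0.9826, -0.0011], [0.9826, -0.1857, 0.0002], [0.0, -0.0011, -1.0]]}
tip pred [314.80908426 209.25273402]
[314.62552569 206.51704866]
269 166
```

View pics/plate2.png

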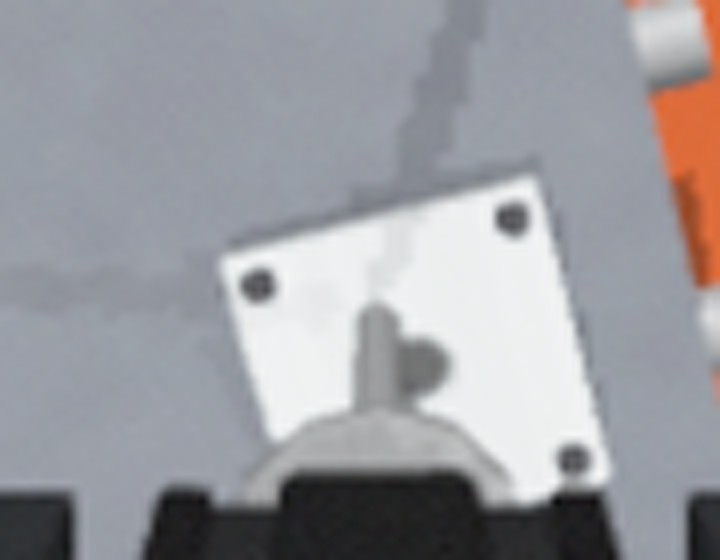

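Crop: the pin tip's centre is at about (378,325) and the hole's centre at (418,368), at 9 px/mm. Allowing for the 5 mm of height left, the tip has to go about 4.5 mm along tool y and -6.5 mm along tool x.

Emit:
move_arm(
  increments=[
    [[-0.11, 0.075, 0], [0, 0, 0], 1],
    [[-0.107, 0.075, 0], [0, 0, 0], 1],
    [[0, 0, 0.06], [0, 0, 0], 1],
    [[0, 0, 0.06], [0, 0, 0], 1],
    [[0, 0, 0.03], [0, 0, 0], 1],
    [[0, 0, 0.03], [0, 0, 0], 1],
    [[0, 0, 0.03], [0, 0, 0], 1],
    [[0, 0, 0], [0, 0, 0], 1],
    [[0, 0, 0], [0, 0, 0], 1],
  ],
)

```text
time_s: 12.08
position: [0.6725, -0.0411, 0.1601]
tcp_rot: [[0.186, 0.983, -0.0], [0.983, -0.186, 0.0], [0.0, -0.0, -1.0]]
force: [0.4, -1.2, -0.6]
opening: 0.182
grasp_force: 30.0
```

Emit:
move_arm(
  increments=[
    [[0, 0, 0.03], [0, 0, 0], 1],
    [[0, 0, 0.03], [0, 0, 0], 1],
    [[0, 0, 0], [0, 0, 0], 1],
    [[0, 0, 0], [0, 0, 0], 1],
  ],
)

```text
time_s: 12.42
position: [0.6725, -0.0412, 0.1582]
tcp_rot: [[0.186, 0.983, -0.0], [0.983, -0.186, 0.0], [-0.0, -0.0, -1.0]]
force: [-0.3, -0.1, -0.5]
opening: 0.185
grasp_force: 30.0
```

Emit:
move_arm(
  increments=[
    [[0, 0, 0.03], [0, 0, 0], 1],
    [[0, 0, 0.03], [0, 0, 0], 1],
    [[0, 0, 0.03], [0, 0, 0], 1],
    [[0, 0, 0], [0, 0, 0], 1],
    [[0, 0, 0], [0, 0, 0], 1],
  ],
)

```text
time_s: 12.83
position: [0.6725, -0.0412, 0.1555]
tcp_rot: [[0.186, 0.983, -0.0], [0.983, -0.186, 0.0], [0.0, -0.0, -1.0]]
force: [0.7, 0.3, -0.7]
opening: 0.183
grasp_force: 30.0
```

No force 5 mm below the face, so the tip is in the hole.

Emit:
move_arm(
  increments=[
    [[0, 0, 0.04], [0, 0, 0], 1],
    [[0, 0, 0.05], [0, 0, 0], 1],
    [[0, 0, 0.05], [0, 0, 0], 1],
    [[0, 0, 0.05], [0, 0, 0], 1],
    [[0, 0, 0.05], [0, 0, 0], 1],
    [[0, 0, 0.05], [0, 0, 0], 1],
    [[0, 0, 0], [0, 0, 0], 1],
    [[0, 0, 0], [0, 0, 0], 1],
  ],
)

```text
time_s: 13.5
position: [0.6725, -0.0412, 0.1468]
tcp_rot: [[0.186, 0.983, -0.0], [0.983, -0.186, 0.0], [-0.0, -0.0, -1.0]]
force: [-0.0, 0.3, -0.4]
opening: 0.183
grasp_force: 30.0
```

Emit:
move_arm(
  increments=[
    [[0, 0, 0.03], [0, 0, 0], 1],
    [[0, 0, 0.03], [0, 0, 0], 1],
    [[0, 0, 0.03], [0, 0, 0], 1],
    [[0, 0, 0.03], [0, 0, 0], 1],
    [[0, 0, 0.03], [0, 0, 0], 1],
    [[0, 0, 0.03], [0, 0, 0], 1],
    [[0, 0, 0], [0, 0, 0], 1],
    [[0, 0, 0], [0, 0, 0], 1],
  ],
)

```text
time_s: 14.17
position: [0.6725, -0.0412, 0.1414]
tcp_rot: [[0.186, 0.983, -0.0], [0.983, -0.186, 0.0], [0.0, -0.0, -1.0]]
force: [0.1, 0.8, -0.1]
opening: 0.181
grasp_force: 30.0
```

Emit:
move_arm(
  increments=[
    [[0, 0, 0.03], [0, 0, 0], 1],
    [[0, 0, 0.03], [0, 0, 0], 1],
    [[0, 0, 0.03], [0, 0, 0], 1],
    [[0, 0, 0], [0, 0, 0], 1],
    [[0, 0, 0], [0, 0, 0], 1],
  ],
)

```text
time_s: 14.58
position: [0.6725, -0.0412, 0.1387]
tcp_rot: [[0.186, 0.983, -0.0], [0.983, -0.186, 0.0], [0.0, -0.0, -1.0]]
force: [0.1, -0.2, -0.6]
opening: 0.179
grasp_force: 30.0
```

Emit:
move_arm(
  increments=[
    [[0, 0, 0.03], [0, 0, 0], 1],
    [[0, 0, 0.03], [0, 0, 0], 1],
    [[0, 0, 0.03], [0, 0, 0], 1],
    [[0, 0, 0], [0, 0, 0], 1],
    [[0, 0, 0], [0, 0, 0], 1],
  ],
)

```text
time_s: 15.0
position: [0.6725, -0.0412, 0.136]
tcp_rot: [[0.186, 0.983, -0.0], [0.983, -0.186, 0.0], [0.0, -0.0, -1.0]]
force: [1.2, -0.0, 0.4]
opening: 0.184
grasp_force: 30.0
```

Emit:
move_arm(
  increments=[
    [[0, 0, 0.03], [0, 0, 0], 1],
    [[0, 0, 0.03], [0, 0, 0], 1],
    [[0, 0, 0.03], [0, 0, 0], 1],
    [[0, 0, 0], [0, 0, 0], 1],
    [[0, 0, 0], [0, 0, 0], 1],
  ],
)

```text
time_s: 15.42
position: [0.6725, -0.0412, 0.1333]
tcp_rot: [[0.186, 0.983, -0.0], [0.983, -0.186, 0.0], [0.0, -0.0, -1.0]]
force: [-0.6, -0.6, -0.6]
opening: 0.181
grasp_force: 30.0
```

Emit:
move_arm(
  increments=[
    [[0, 0, 0.03], [0, 0, 0], 1],
    [[0, 0, 0.03], [0, 0, 0], 1],
    [[0, 0, 0.03], [0, 0, 0], 1],
    [[0, 0, 0], [0, 0, 0], 1],
    [[0, 0, 0], [0, 0, 0], 1],
  ],
)

```text
time_s: 15.83
position: [0.6725, -0.0412, 0.1307]
tcp_rot: [[0.186, 0.983, -0.0], [0.983, -0.186, 0.0], [-0.0, -0.0, -1.0]]
force: [-0.5, -0.4, -0.9]
opening: 0.187
grasp_force: 30.0
```

Emit:
move_arm(
  increments=[
    [[0, 0, 0.03], [0, 0, 0], 1],
    [[0, 0, 0.03], [0, 0, 0], 1],
    [[0, 0, 0], [0, 0, 0], 1],
    [[0, 0, 0], [0, 0, 0], 1],
  ],
)

```text
time_s: 16.17
position: [0.6728, -0.0413, 0.13]
tcp_rot: [[0.186, 0.983, 0.001], [0.983, -0.186, -0.0], [-0.0, 0.001, -1.0]]
force: [-1.3, -0.6, 5.3]
opening: 0.181
grasp_force: 30.0
```

Contact with the sprung pad (5.3 N). Pressing on gently.

Emit:
move_arm(
  increments=[
    [[0, 0, 0.03], [0, 0, 0], 1],
    [[0, 0, 0.03], [0, 0, 0], 1],
    [[0, 0, 0.03], [0, 0, 0], 1],
    [[0, 0, 0], [0, 0, 0], 1],
    [[0, 0, 0], [0, 0, 0], 1],
  ],
)

```text
time_s: 16.58
position: [0.6728, -0.0413, 0.1275]
tcp_rot: [[0.186, 0.983, 0.001], [0.983, -0.186, -0.0], [-0.0, 0.001, -1.0]]
force: [-2.1, 0.0, 6.4]
opening: 0.179
grasp_force: 30.0
```

Emit:
move_arm(
  increments=[
    [[0, 0, 0.03], [0, 0, 0], 1],
    [[0, 0, 0.03], [0, 0, 0], 1],
    [[0, 0, 0.03], [0, 0, 0], 1],
    [[0, 0, 0], [0, 0, 0], 1],
    [[0, 0, 0], [0, 0, 0], 1],
    [[0, 0, 0], [0, 0, 0], 1],
    [[0, 0, 0], [0, 0, 0], 1],
  ],
)

```text
time_s: 17.17
position: [0.6729, -0.0413, 0.1249]
tcp_rot: [[0.186, 0.983, 0.001], [0.983, -0.186, -0.0], [-0.0, 0.001, -1.0]]
force: [-0.5, 0.3, 7.7]
opening: 0.18
grasp_force: 30.0
```

Run:
```python
from h import *
s=read_state()
for n in ["side","scene"]:
    c=capture(n)
    for r in pinpoint(c,"tray_handle"): 
        p=np.array(r["xy"])*[640,400]; print(n,p.round(1),round(r["confidence"],2),onz(c,p,.055).round(4))
    if n=="side":
        q=proj(c,(.52,-.066,.055)); l,t=[int(v) for v in q-[75,50]]; print(l,t); save(c,"tray.png",(l,t,l+110,t+85),5)
```

```text
side [261.5 204.4] 0.88 [0.7695 0.1242 0.055 ]
side [375.7 284.2] 0.81 [0.4172 0.1475 0.055 ]
side [395.4 208.8] 0.77 [ 0.4984 -0.0726  0.055 ]
311 156
scene [275.5 208.9] 0.66 [ 0.5044 -0.0683  0.055 ]
scene [382.9 215.2] 0.65 [0.7831 0.0915 0.055 ]
scene [290.7 167.6] 0.63 [0.4213 0.1187 0.055 ]
```

View pics/tray.png

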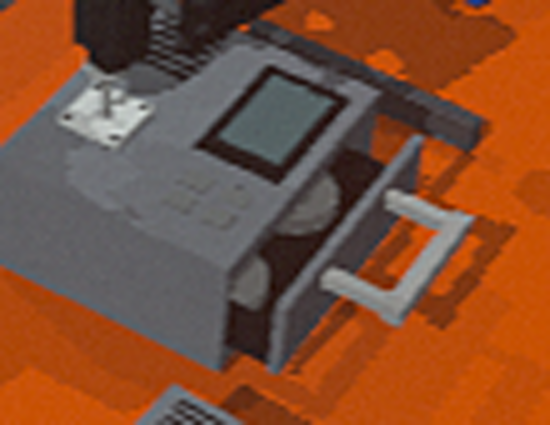

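The tray is out (handle bar at (430,270) in the crop, panel clear of the unit). Withdrawing the pin.

Emit:
move_arm(
  increments=[
    [[0, 0, -0.1], [0, 0, 0], 1],
    [[0, 0, -0.2], [0, 0, 0], 1],
    [[0, 0, -0.3], [0, 0, 0], 1],
    [[0, 0, -0.4], [0, 0, 0], 1],
    [[0, 0, -0.4], [0, 0, 0], 1],
    [[0, 0, -0.4], [0, 0, 0], 1],
    [[0, 0, -0.4], [0, 0, 0], 1],
    [[0, 0, -0.4], [0, 0, 0], 1],
    [[0, 0, -0.3], [0, 0, 0], 1],
    [[0, 0, -0.1], [0, 0, 0], 1],
    [[0, 0, 0], [0, 0, 0], 1],
    [[0, 0, 0], [0, 0, 0], 1],
  ],
)

```text
time_s: 18.37
position: [0.6723, -0.0412, 0.2134]
tcp_rot: [[0.186, 0.983, -0.0], [0.983, -0.186, 0.0], [0.0, -0.0, -1.0]]
force: [-0.2, 0.4, -0.6]
opening: 0.179
grasp_force: 30.0
```

Run:
```python
from h import *
s=read_state();print(np.round(s["position"],4),np.round(s["joint_positions"],1))
c=capture("scene");d=capture("side")
a=np.array([152,322])/5+[295,77]-.4;b=np.array([168,370])/5+[291,249]-.4
print("stand hole",onz(c,a,.072),onz(d,b,.072))
a=np.array([165,249])/5+[295,77]-.4;b=np.array([158,273])/5+[291,249]-.4
print("tip",onz(c,a,.133),onz(d,b,.133),"TCP .4511 .2907")
for t in ((.4494,.2897),(.4467,.2901)):print(np.array(read_state()["tcp_rot"]).T@(np.array([*t,s["position"][2]])-s["position"])/.03)
```

```text
[ 0.6723 -0.0412  0.2134] [-13.   34.6  75.   -0.   70.4  -2.3]
stand hole [0.44273226 0.29229455 0.072     ] [0.44309758 0.29438775 0.072     ]
tip [0.4498     0.29566753 0.133     ] [0.4497884 0.2940149 0.133    ] TCP .4511 .2907
[ 9.45868275 -9.34826846  0.0179999 ]
[ 9.45507896 -9.43917919  0.01817138]
```

Emit:
move_arm(
  increments=[
    [[0.235, -0.276, 0], [0, 0, 0], 1],
    [[0.7, -0.7, 0], [0, 0, 0], 1],
    [[0.7, -0.7, 0], [0, 0, 0], 1],
    [[0.7, -0.7, 0], [0, 0, 0], 1],
    [[0.7, -0.7, 0], [0, 0, 0], 1],
    [[0.7, -0.7, 0], [0, 0, 0], 1],
    [[0.7, -0.7, 0], [0, 0, 0], 1],
    [[0.7, -0.7, 0], [0, 0, 0], 1],
    [[0.7, -0.7, 0], [0, 0, 0], 1],
    [[0.7, -0.7, 0], [0, 0, 0], 1],
    [[0.7, -0.7, 0], [0, 0, 0], 1],
    [[0.7, -0.7, 0], [0, 0, 0], 1],
    [[0.7, -0.7, 0], [0, 0, 0], 1],
    [[0.7, -0.7, 0], [0, 0, 0], 1],
    [[0.1, -0.1, 0.3], [0, 0, 0], 1],
    [[0, 0, 0.5], [0, 0, 0], 1],
    [[0, 0, 0.5], [0, 0, 0], 1],
    [[0, 0, 0.4], [0, 0, 0], 1],
    [[0, 0, 0], [0, 0, 0], 1],
    [[0, 0, 0], [0, 0, 0], 1],
  ],
)

```text
time_s: 20.13
position: [0.4448, 0.2892, 0.1617]
tcp_rot: [[0.186, 0.983, -0.003], [0.983, -0.186, -0.001], [-0.001, -0.002, -1.0]]
force: [0.4, 0.5, -0.7]
opening: 0.179
grasp_force: 30.0
```

Run:
```python
from h import *
s=read_state();p0=np.array(s["position"]);print(p0.round(4),s["force"])
out=np.zeros((480,720,3),np.uint8)
for i,n in enumerate(["side","wrist"]):
    c=capture(n); t0=proj(c,p0-[0,0,.0763]); h0=proj(c,[.445,.290,.072]); 
    l,t=[int(v) for v in h0-[22,35]]; print(n,l,t,"tip",(t0-[l,t])*8,"hole",(h0-[l,t])*8)
    cr=cv2.resize(c["img"][t:t+60,l:l+45],None,fx=8,fy=8,interpolation=cv2.INTER_CUBIC); out[:cr.shape[0],360*i:360*i+cr.shape[1]]=cr
cv2.imwrite("pics/ret.png",out[:,:,::-1])
```

```text
[0.4448 0.2892 0.1617] [ 0.36288921  0.53400761 -0.70306751]
side 302 285 tip [186.14884318 252.34561651] hole [182.33027576 283.38188473]
wrist 292 169 tip [176.46632843 323.3242789 ] hole [177.25359059 284.66348577]
```

View pics/ret.png

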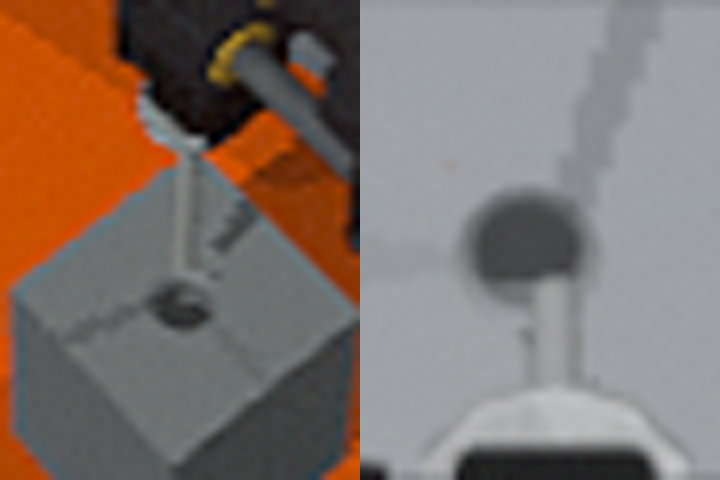

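Left half (side): the tip at (190,270) is just above the hole at (182,303). Right half (wrist): the tip at (553,299) and the hole at (527,245), so I shift about 2 mm on each axis before going in.

Emit:
move_arm(
  increments=[
    [[0.064, -0.073, 0], [0, 0, 0], 1],
    [[0, 0, 0.1], [0, 0, 0], 1],
    [[0, 0, 0.15], [0, 0, 0], 1],
    [[0, 0, 0.1], [0, 0, 0], 1],
    [[0, 0, 0.05], [0, 0, 0], 1],
    [[0, 0, 0.05], [0, 0, 0], 1],
    [[0, 0, 0.05], [0, 0, 0], 1],
    [[0, 0, 0.05], [0, 0, 0], 1],
    [[0, 0, 0.05], [0, 0, 0], 1],
    [[0, 0, 0.05], [0, 0, 0], 1],
    [[0, 0, 0], [0, 0, 0], 1],
    [[0, 0, 0], [0, 0, 0], 1],
  ],
)

```text
time_s: 21.23
position: [0.4439, 0.292, 0.143]
tcp_rot: [[0.186, 0.983, -0.0], [0.983, -0.186, -0.0], [-0.0, -0.0, -1.0]]
force: [-0.8, 0.8, -0.7]
opening: 0.183
grasp_force: 30.0
```

Emit:
move_arm(
  increments=[
    [[0, 0, 0.15], [0, 0, 0], 1],
    [[0, 0, 0.2], [0, 0, 0], 1],
    [[0, 0, 0.2], [0, 0, 0], 1],
    [[0, 0, 0.2], [0, 0, 0], 1],
    [[0, 0, 0.2], [0, 0, 0], 1],
    [[0, 0, 0.2], [0, 0, 0], 1],
    [[0, 0, 0.2], [0, 0, 0], 1],
    [[0, 0, 0.2], [0, 0, 0], 1],
    [[0, 0, 0.15], [0, 0, 0], 1],
    [[0, 0, 0.1], [0, 0, 0], 1],
    [[0, 0, 0.05], [0, 0, 0], 1],
    [[0, 0, 0], [0, 0, 0], 1],
    [[0, 0, 0], [0, 0, 0], 1],
  ],
)

```text
time_s: 22.32
position: [0.4441, 0.292, 0.0876]
tcp_rot: [[0.186, 0.983, 0.0], [0.983, -0.186, 0.0], [0.0, 0.0, -1.0]]
force: [-0.3, -0.2, -0.3]
opening: 0.184
grasp_force: 30.0
```

Emit:
move_arm(
  increments=[
    [[0, 0, 0.05], [0, 0, 0], 1],
    [[0, 0, 0.05], [0, 0, 0], 1],
    [[0, 0, 0.03], [0, 0, 0], 1],
    [[0, 0, 0.02], [0, 0, 0], 1],
    [[0, 0, 0], [0, 0, 0], 1],
    [[0, 0, 0], [0, 0, 0], 1],
  ],
)

```text
time_s: 22.82
position: [0.444, 0.292, 0.0832]
tcp_rot: [[0.186, 0.983, 0.0], [0.983, -0.186, 0.0], [0.0, 0.0, -1.0]]
force: [-0.8, 0.1, 1.7]
opening: 0.177
grasp_force: 30.0
```

Emit:
move_arm(
  increments=[
    [[0, 0, 0], [0, 0, 0], 0],
    [[0, 0, 0], [0, 0, 0], 0],
    [[0, 0, 0], [0, 0, 0], 0],
    [[0, 0, 0], [0, 0, 0], 0],
    [[0, 0, 0], [0, 0, 0], 0],
    [[0, 0, 0], [0, 0, 0], 0],
    [[0, 0, 0], [0, 0, 0], 0],
    [[0, 0, 0], [0, 0, 0], 0],
    [[0, 0, -0.3], [0, 0, 0], 0],
    [[0, 0, -0.5], [0, 0, 0], 0],
    [[0, 0, -0.7], [0, 0, 0], 0],
    [[0, 0, -0.9], [0, 0, 0], 0],
    [[0, 0, -0.9], [0, 0, 0], 0],
    [[0, 0, -0.9], [0, 0, 0], 0],
    [[0, 0, -0.6], [0, 0, 0], 0],
    [[0, 0, 0], [0, 0, 0], 0],
    [[0, 0, 0], [0, 0, 0], 0],
  ],
)

```text
time_s: 24.23
position: [0.4444, 0.2922, 0.2285]
tcp_rot: [[0.185, 0.983, 0.003], [0.983, -0.185, 0.001], [0.002, 0.003, -1.0]]
force: [0.1, -0.1, -0.5]
opening: 0.995
grasp_force: 0.0
```

Run:
```python
from h import *
s=read_state();p0=np.array(s["position"]);R=np.array(s["tcp_rot"]);print(p0.round(4),s["opening"])
c=capture("side")
for l in ["pin","stand"]: print(l,[(round(q["confidence"],2),onz(c,np.array(q["xy"])*[640,400],.007 if l=="pin" else 0).round(4)) for q in pinpoint(c,l)[:2]],[(np.array(q["extent"])*[640,400]*1 if 0 else (np.array(q["extent"]).reshape(2,2)*[640,400]).round().tolist(),round(q["confidence"],2)) for q in search_frame(c,l)[:2]])
# handle bar and unit yaw from the saved plate picture: unit edges
p=np.load("plate.npz"); k={n:p[n] for n in p.files}
for n,q in (("plateTL",(275,265)),("plateTR",(454,219)),("plateBR",(494,390)),("hole",(385,325))): print(n,onz(k,np.array(q)/5+[246,140]-.4,.084).round(4))
for q in ((.49,-.07,.16),): print("to",(R.T@(np.array(q)-p0)/.03).round(2))
q=proj(c,(.50,-.066,.055)); l,t=[int(v) for v in q-[75,50]]
```

```text
[0.4444 0.2922 0.2285] 0.9946527502492034
pin [(0.82, array([0.4458, 0.2964, 0.007 ]))] [([[315.0, 305.0], [331.0, 328.0]], 0.65)]
stand [(0.84, array([0.4362, 0.3   , 0.    ]))] [([[303.0, 313.0], [348.0, 360.0]], 0.91), ([[206.0, 315.0], [239.0, 356.0]], 0.53)]
plateTL [ 0.6546 -0.0222  0.084 ]
plateTR [ 0.6908 -0.0196  0.084 ]
plateBR [ 0.6929 -0.0556  0.084 ]
hole [ 0.6737 -0.0382  0.084 ]
to [-11.59   3.73   2.27]
```

The pin is back in its stand. Now the tray handle: fingers part-closed to pass between bar and panel, and the tool turned to the unit's yaw (about +3.7°).

Emit:
move_arm(
  increments=[
    [[-0.82, 0.293, 0], [0, 0, 0], 0.655],
    [[-0.82, 0.293, 0], [0, 0, 0], 0.655],
    [[-0.82, 0.293, 0], [0, 0, 0], 0.655],
    [[-0.82, 0.293, 0], [0, 0, 0], 0.655],
    [[-0.82, 0.293, 0], [0, 0, 0], 0.655],
    [[-0.82, 0.293, 0], [0, 0, 0], 0.655],
    [[-0.82, 0.293, 0], [0, 0, 0], 0.655],
    [[-0.82, 0.293, 0.2], [0, 0, 0], 0.655],
    [[-0.82, 0.293, 0.2], [0, 0, 0], 0.655],
    [[-0.82, 0.293, 0.2], [0, 0, 0], 0.655],
    [[-0.82, 0.293, 0.2], [0, 0, 0], 0.655],
    [[-0.82, 0.293, 0.2], [0, 0, 0], 0.655],
    [[-0.82, 0.293, 0.2], [0, 0, 0], 0.655],
    [[-0.82, 0.293, 0.2], [0, 0, 0], 0.655],
    [[0, 0, 0.2], [0, 0, -0.04], 0.655],
    [[0, 0, 0.2], [0, 0, -0.04], 0.655],
    [[0, 0, 0.2], [0, 0, -0.04], 0.655],
    [[0, 0, 0], [0, 0, 0], 0.655],
    [[0, 0, 0], [0, 0, 0], 0.655],
  ],
)

```text
time_s: 26.07
position: [0.5003, -0.0691, 0.1661]
tcp_rot: [[-0.062, 0.998, -0.002], [0.998, 0.062, 0.001], [0.001, -0.002, -1.0]]
force: [0.1, -0.9, 1.4]
opening: 0.351
grasp_force: 0.0
```

Run:
```python
from h import *
s=read_state();p0=np.array(s["position"]);R=np.array(s["tcp_rot"]);print(p0.round(4),s["opening"],R.round(3).tolist())
c=capture("wrist")
for l in ["tray_handle"]: print(l,[(round(q["confidence"],2),(np.array(q["xy"])*[640,400]).round(1),onz(c,np.array(q["xy"])*[640,400],.055).round(4)) for q in pinpoint(c,l)[:3]])
q=proj(c,(.5015,-.069,.055)); l,t=[int(v) for v in q-[80,80]]; print(q,l,t,"below tcp at bar height",proj(c,p0+R[:,2]*(p0[2]-.055)))
save(c,"handle.png",(l,t,l+160,t+120),5)
```

```text
[ 0.5003 -0.0691  0.1661] 0.35077481827887097 [[-0.062, 0.998, -0.002], [0.998, 0.062, 0.001], [0.001, -0.002, -1.0]]
tray_handle [(0.97, array([637.3,   8.3]), array([0.7634, 0.1154, 0.055 ])), (0.57, array([308.9, 199.4]), array([ 0.4942, -0.0696,  0.055 ]))]
[316.2670991 199.3150122] 236 119 below tcp at bar height [314.83160649 199.24558618]
```

View pics/handle.png

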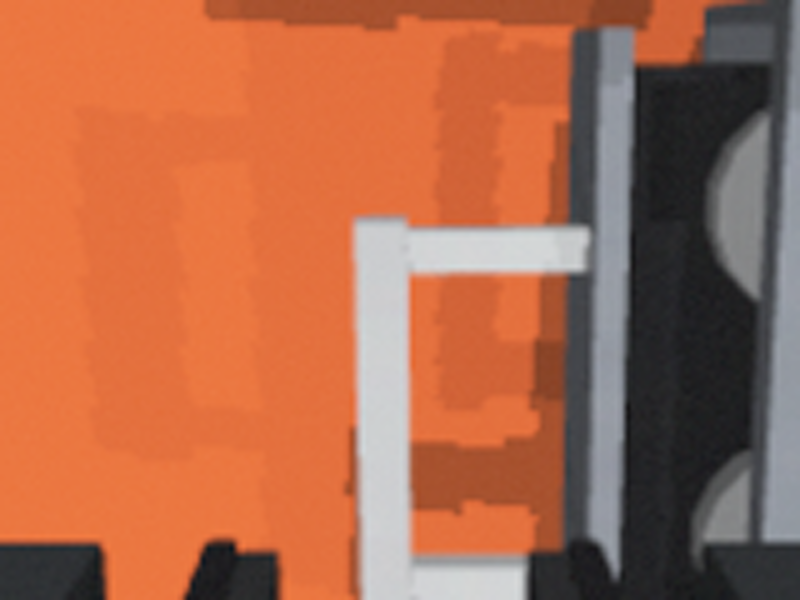

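Crop: the bar's centre is at x≈383 and the fingers' mid-line at ≈403, so shift about -4 mm along tool y. The panel at x≈570–630 leaves room for the inner finger.

Emit:
move_arm(
  increments=[
    [[0, -0.125, 0], [0, 0, 0], 0.655],
    [[0, 0, 0.5], [0, 0, 0], 0.655],
    [[0, 0, 0.6], [0, 0, 0], 0.655],
    [[0, 0, 0.6], [0, 0, 0], 0.655],
    [[0, 0, 0.6], [0, 0, 0], 0.655],
    [[0, 0, 0.5], [0, 0, 0], 0.655],
    [[0, 0, 0.4], [0, 0, 0], 0.655],
    [[0, 0, 0.4], [0, 0, 0], 0.655],
    [[0, 0, 0.4], [0, 0, 0], 0.655],
    [[0, 0, 0.25], [0, 0, 0], 0.655],
    [[0, 0, 0], [0, 0, 0], 0.655],
    [[0, 0, 0], [0, 0, 0], 0.655],
  ],
)

```text
time_s: 27.17
position: [0.4972, -0.0694, 0.0396]
tcp_rot: [[-0.064, 0.998, -0.0], [0.998, 0.064, 0.0], [0.0, -0.0, -1.0]]
force: [0.0, 0.4, 0.6]
opening: 0.344
grasp_force: 0.0
```

Emit:
move_arm(
  increments=[
    [[0, 0, 0], [0, 0, 0], 1],
    [[0, 0, 0], [0, 0, 0], 1],
    [[0, 0, 0], [0, 0, 0], 1],
    [[0, 0, 0], [0, 0, 0], 1],
    [[0, 0, 0], [0, 0, 0], 1],
    [[0, 0, 0], [0, 0, 0], 1],
    [[0, 0, 0], [0, 0, 0], 1],
  ],
)

```text
time_s: 27.75
position: [0.4967, -0.0696, 0.04]
tcp_rot: [[-0.065, 0.998, -0.001], [0.998, 0.065, -0.0], [-0.0, -0.001, -1.0]]
force: [-3.2, -0.8, 6.6]
opening: 0.112
grasp_force: 30.0
```

Emit:
move_arm(
  increments=[
    [[0, -0.1, 0], [0, 0, 0], 1],
    [[0, -0.1, 0], [0, 0, 0], 1],
    [[0, -0.1, 0], [0, 0, 0], 1],
    [[0, -0.1, 0], [0, 0, 0], 1],
    [[0, -0.1, 0], [0, 0, 0], 1],
    [[0, -0.1, 0], [0, 0, 0], 1],
    [[0, -0.1, 0], [0, 0, 0], 1],
    [[0, -0.1, 0], [0, 0, 0], 1],
    [[0, -0.1, 0], [0, 0, 0], 1],
    [[0, -0.1, 0], [0, 0, 0], 1],
    [[0, -0.1, 0], [0, 0, 0], 1],
    [[0, 0, 0], [0, 0, 0], 1],
    [[0, 0, 0], [0, 0, 0], 1],
  ],
)

```text
time_s: 28.83
position: [0.4643, -0.072, 0.04]
tcp_rot: [[-0.065, 0.998, 0.001], [0.998, 0.065, -0.001], [-0.001, 0.001, -1.0]]
force: [-0.0, -0.4, 7.4]
opening: 0.114
grasp_force: 30.0
```

Emit:
move_arm(
  increments=[
    [[0, -0.06, 0], [0, 0, 0], 1],
    [[0, -0.06, 0], [0, 0, 0], 1],
    [[0, -0.06, 0], [0, 0, 0], 1],
    [[0, 0, 0], [0, 0, 0], 1],
    [[0, 0, 0], [0, 0, 0], 1],
  ],
)

```text
time_s: 29.25
position: [0.4607, -0.0724, 0.04]
tcp_rot: [[-0.064, 0.998, 0.004], [0.998, 0.064, -0.001], [-0.001, 0.004, -1.0]]
force: [4.2, 2.7, 4.8]
opening: 0.113
grasp_force: 30.0
```

Emit:
move_arm(
  increments=[
    [[0, -0.04, 0], [0, 0, 0], 1],
    [[0, -0.03, 0], [0, 0, 0], 1],
    [[0, 0, 0], [0, 0, 0], 1],
    [[0, 0, 0], [0, 0, 0], 1],
  ],
)

```text
time_s: 29.58
position: [0.4607, -0.0725, 0.04]
tcp_rot: [[-0.063, 0.998, 0.008], [0.998, 0.063, -0.002], [-0.002, 0.008, -1.0]]
force: [8.6, 8.1, 2.5]
opening: 0.113
grasp_force: 30.0
```

At the outer stop: force rises with no further motion. Easing off the pull, letting go and rising.

Emit:
move_arm(
  increments=[
    [[0, 0.05, 0], [0, 0, 0], 1],
    [[0, 0.05, 0], [0, 0, 0], 1],
    [[0, 0, 0], [0, 0, 0], 1],
    [[0, 0, 0], [0, 0, 0], 0.655],
    [[0, 0, 0], [0, 0, 0], 0.655],
    [[0, 0, 0], [0, 0, 0], 0.655],
    [[0, 0, 0], [0, 0, 0], 0.655],
    [[0, 0, 0], [0, 0, 0], 0.655],
    [[0, 0, 0], [0, 0, 0], 0.655],
  ],
)

```text
time_s: 30.33
position: [0.4595, -0.0719, 0.0393]
tcp_rot: [[-0.064, 0.998, -0.001], [0.998, 0.064, 0.0], [0.0, -0.001, -1.0]]
force: [-0.3, -0.6, 0.2]
opening: 0.339
grasp_force: 0.0
```

Emit:
move_arm(
  increments=[
    [[0, 0, -0.2], [0, 0, 0], 0.655],
    [[0, 0, -0.4], [0, 0, 0], 0.655],
    [[0, 0, -0.6], [0, 0, 0], 0.655],
    [[0, 0, -0.8], [0, 0, 0], 0.655],
    [[0, 0, -0.8], [0, 0, 0], 0.655],
    [[0, 0, -0.8], [0, 0, 0], 0.655],
    [[0, 0, -0.8], [0, 0, 0], 0.655],
    [[0, 0, -0.6], [0, 0, 0], 0.655],
    [[0, 0, -0.3], [0, 0, 0], 0.655],
    [[0, 0, 0], [0, 0, 0], 0.655],
    [[0, 0, 0], [0, 0, 0], 0.655],
  ],
)

```text
time_s: 31.25
position: [0.4596, -0.0719, 0.1986]
tcp_rot: [[-0.065, 0.998, 0.0], [0.998, 0.065, -0.0], [-0.0, 0.0, -1.0]]
force: [-0.0, -0.3, -1.3]
opening: 0.344
grasp_force: 0.0
```

Run:
```python
from h import *
s=read_state();print(np.round(s["position"],4),np.round(s["force"],1))
for n in ["side","scene"]:
    c=capture(n)
    for l,z in (("tray_handle",.055),("pin",.007),("probe",0),("mug",0),("bar_a",0)):
        print(n,l,[(round(q["confidence"],2),onz(c,np.array(q["xy"])*[640,400],z).round(3).tolist()) for q in pinpoint(c,l)[:3]])
```

```text
[ 0.4596 -0.0719  0.1986] [-0.  -0.3 -1.3]
side tray_handle [(0.89, [0.421, 0.141, 0.055]), (0.73, [0.467, -0.078, 0.055]), (0.64, [0.758, 0.131, 0.055])]
side pin [(0.72, [0.628, -0.05, 0.007]), (0.51, [0.446, 0.297, 0.007])]
side probe [(0.59, [0.453, -0.293, 0.0])]
side mug [(0.59, [0.728, 0.319, 0.0])]
side bar_a [(0.82, [0.657, 0.213, 0.0]), (0.53, [0.624, -0.218, -0.0])]
scene tray_handle [(0.95, [0.462, -0.072, 0.055]), (0.65, [0.773, 0.102, 0.055]), (0.39, [0.438, 0.098, 0.055])]
scene pin []
scene probe [(0.66, [0.442, -0.285, 0.0])]
scene mug [(0.65, [0.72, 0.326, 0.0])]
scene bar_a [(0.65, [0.608, -0.219, 0.0]), (0.65, [0.663, 0.236, 0.0])]
```

```bash
python3 -c "
from rig import *
print(hand_in())"
```

```text
the job is handed in; nothing more can be done
None
```

The job is handed in at about 31 s: the latch was tripped with at most about 8 N read on the tool, the pin is back in its stand, and the tray is drawn to its outer stop and let go. I saw no sign of the other things having been moved.

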